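# Roll test on the inspection ramp

## Task

Roll-test the three sleeves: tip the ramp's gate open with its black paddle so that the sound ones roll down to the green catch at the foot of the ramp. One sleeve will not roll: get it off the ramp into the red tray beside it, without letting it down into the green catch. At the end leave the gate shut again, the sound sleeves in the catch and the ring gauge beside the ramp where it lies.

Things in the scene. Friction and masses are not known exactly. Their poses are not given: they have to be found in the camera images.
- ramp: blue test ramp fixed to the table, 374 mm wide (y), sloping 10 degrees down along its +x, away from the robot. Origin on the table, mid-width, under the uphill face of the shut gate; z up. The deck top is 57 mm high there, falling 176 mm per metre; it spans x -100 to +200 mm. Its side edges (y +-187 mm) are open uphill of x 70 mm, so parts can be pushed off; posts and 40 mm cheeks line the rest
- catch (a point): middle of the green catch, the lowest 75 mm of the ramp's deck (x 123 to 198 mm of the ramp), on the deck surface; a wall about 45 mm high at its lower end and cheeks at both sides hold the sleeves that have rolled there
- gate (a joint): hinge of the yellow gate bar across the ramp. 0 shut (on a stop; the bar is then 16 to 34 mm above the deck, uphill face at ramp x 0), 1.15 rad fully open, bar about 0.1 m up. It stays where it is left; about 5 N at the paddle moves it. Hinge line: across the ramp at ramp x 83 mm, 68 mm above the table. Opening lifts the bar and swings the paddle downhill. Sleeves pass under it from about 0.45 rad
- paddle (a point): centre of the gate's black paddle, a plate 42 mm wide (across), 46 mm tall, 10 mm thick on a stalk, 74 mm from the hinge line and 207 mm to the ramp's +y side of its middle, clear above the posts (tops about 85 mm above the table). It leans 0.4 rad uphill of vertical with the gate shut, 0.75 rad downhill with it open: push it downhill to open, uphill to shut
- sleeve_a_center (a point): aluminium sleeve, 50 mm diameter, 85 mm long, 0.2 to 0.4 kg, dark discs on its ends. Starts lying across the slope against the gate's uphill face; the three lie side by side about 105 mm apart, in any order. Sound ones roll freely; one is spoiled by a 25 mm wide flat along its length, at first face down, and stays where it lies. Point: its centre; y along the sleeve
- sleeve_b_center (a point): aluminium sleeve, 50 mm diameter, 85 mm long, 0.2 to 0.4 kg, dark discs on its ends. Starts lying across the slope against the gate's uphill face; the three lie side by side about 105 mm apart, in any order. Sound ones roll freely; one is spoiled by a 25 mm wide flat along its length, at first face down, and stays where it lies. Point: its centre; y along the sleeve
- sleeve_c_center (a point): aluminium sleeve, 50 mm diameter, 85 mm long, 0.2 to 0.4 kg, dark discs on its ends. Starts lying across the slope against the gate's uphill face; the three lie side by side about 105 mm apart, in any order. Sound ones roll freely; one is spoiled by a 25 mm wide flat along its length, at first face down, and stays where it lies. Point: its centre; y along the sleeve
- sleeve_a: the same sleeve as its centre point of that name (origin at its centre, y along its axis)
- sleeve_b: the same sleeve as its centre point of that name (origin at its centre, y along its axis)
- sleeve_c: the same sleeve as its centre point of that name (origin at its centre, y along its axis)
- red_tray: red open tray for rejects, fixed to the table, 220 mm (x) by 165 mm (y), 42 mm high, 4 mm walls. It stands beside the upper part of the ramp, on its left or its right, parallel to it, its near wall 6 mm from the deck's edge and lower than it, its middle 60 mm uphill of the gate's face. Origin at the middle of its underside
- ring_gauge: bystander: steel ring gauge, 90 mm diameter, 22 mm high, lying flat on the table on the right (-y) of the ramp's lower part. Origin at the middle of its underside
Not all that is in view belongs to the job. Leave any yellow look-alike of the sleeve_b alone. Leave any brown look-alike of the sleeve_c alone.

How it is judged:
By the outcome, as a careful person would: the job done as asked, in the order asked, and still so for the second after the job is handed in, with the robot touching nothing.
It also fails if it takes over 61 s, if anything falls off the work surface, if the arm or the gripper's body presses on something with over 40 N, if the wrist force passes 120 N, or if a joint passes its speed limit or range.

## Robot

A 6-joint arm with a two-finger parallel gripper is mounted at the origin on the work surface. World frame = base frame: x ahead of the robot, y to its left, z up, the work surface at z = 0. Lengths are in m, angles in degrees, forces in N, time in s.
With the tool pointing down it reaches from about 0.4 to 0.925 m from the base axis. Payload 12.5 kg.
Tool frame: the origin (TCP) lies at the very end of the fingers, on their centre line; the grasp point (between the pads) lies 19 mm behind it; z points along the fingers, y is the line along which they close (so a half turn about z gives the same grasp; the last joint's range is limited). The gripper opens to 95 mm and grips with 3 to 60 N. Pads are 20 mm wide; open, the fingers measure 119 mm over their backs; the gripper's body (75 mm by 180 mm) begins 59 mm behind the grasp point.
Start: joints at [64.824, 28.126, 89.318, -0, 62.55, -6.05], TCP at [0.205, 0.591, 0.176] pointing down, gripper open.
Joint ranges: [-177.58, 177.58], [-47.91, 125.51], [2.72, 160], [-65.01, 245.01], [3.68, 167.84], [-153.87, 153.87]. Speed limits (degrees/s): [127.2, 127.2, 159.86, 180, 180, 180].

## Interface

Orientations are given as a 3x3 rotation matrix whose columns are the frame's x, y, z axes.
In Python, from cell import ctrl gives the robot as it stands.
- The arm moves only by the shell command python3 -m creep 'ROWS'. ROWS is JSON, a list of rows, each a list of 7 numbers: the shift along the world's x, y, z as a fraction of full scale, then the turn, a rotation vector about the world's x, y, z as a fraction of full scale, then the gripper command: -1 is fully open, 1 is shut, values between are in proportion. A call has exactly 8 rows; each row is the pose to reach, as a shift and turn from the pose commanded when the call began; what a row does not reach only later rows make up. Full scale, the value 1, is 80 mm for a shift and 90 degrees for a turn. A row lasts 1/12 s, in which the tool goes at most 41.7 mm and 7.16 degrees, less where a joint would pass 70% of its speed; a pose out of reach is approached as far as the arm can. A call with a number of a shift or a turn outside -1 to 1 is refused whole. A call with a gripper value outside its range is refused whole. The fingers move at their own pace and stop on an object; the grip force is fixed at half the most. Time passes only in rows, so rows that repeat a pose let the fingers close, or fill a call up. It gives the time, the measured TCP pose, the force, the opening and the grip force at its end, in the units of the state.
- ctrl.sense(): the state, without advancing time (a new reading comes with each control period).
- ctrl.get_image(name): name is "side" or "top"; returns the picture (400x640x3 uint8, red, green, blue); there is no depth.
- ctrl.camera_params(name): a dict with "fx", "fy", "cx", "cy" (pixels), "xyz" and "attitude" of the camera in the world. Camera axes: x right, y down, z forward; pixel columns grow to the right and rows downward; lengths in m; the calibration is good to about 2 mm. A picture is of the moment at which its call begins. camera_params takes no time and is no camera call.
- ctrl.close_job(): hands the job in; it is judged then, once.
The state is a dict: "t": time; "joint_positions": joint angles; "dq": joint speeds; "joint_efforts": joint torques, N m; "tool_pos": TCP position; "ee_rot": TCP orientation; "wrist_force": force on the tool from outside, world axes, zero at the start; "torque": the same for the moment, N m; "opening": finger opening in m; "finger_force": force on a finger pad.
Only numpy, scipy, OpenCV 4.12 (cv2) and the standard library are available. Lean on these libraries where they do the work, as an engineer would, in place of code of your own. Each camera call takes 0.05 s, during which the arm holds its last target. There are 200 camera calls.

## Working session

There is one attempt and no reset: what is moved stays moved. The work goes in short steps, Python scripts to look and compute and a shell command to move; the robot and the scene stay as the last step left them, time stands still between calls to the robot, and variables do not carry over. Pictures are saved under pics/ and viewed, at most 10 in all, crops included, and the job is handed in when it is done.

```bash
ls; mkdir -p pics
python3 - <<'E'
from cell import ctrl
import cv2
for n in("top","side"):
    cv2.imwrite(f"pics/{n}0.png",ctrl.get_image(n)[:,:,::-1]); print(n,ctrl.camera_params(n))
s=ctrl.sense();print(s["t"],s["tool_pos"],s["ee_rot"],s["opening"])
E
```

```text
pics
top {'fx': 375.1369884652822, 'fy': 375.1369884652822, 'cx': 318.146325904648, 'cy': 199.92345835119912, 'xyz': array([ 0.36746316, -0.00668375,  1.04839843]), 'attitude': array([[-0.02261761, -0.98492837,  0.17147754],
       [-0.9996823 ,  0.02418951,  0.00708258],
       [-0.01112379, -0.17126287, -0.98516257]])}
side {'fx': 378.95837211043624, 'fy': 378.95837211043624, 'cx': 318.5286162304494, 'cy': 192.8941684453022, 'xyz': array([ 0.29408406, -0.52957463,  0.79474387]), 'attitude': array([[ 0.93208677, -0.27012125,  0.2413478 ],
       [-0.36199149, -0.71902656,  0.59326467],
       [ 0.01328208, -0.64034   , -0.76797673]])}
0.1 [0.20464433 0.59027012 0.17549615] [[-9.44793098e-01  3.27667240e-01 -4.25238165e-04]
 [ 3.27667502e-01  9.44792646e-01 -9.30021825e-04]
 [ 9.70242063e-05 -1.01801493e-03 -9.99999477e-01]] 0.09496113770606235
```

View pics/top0.png

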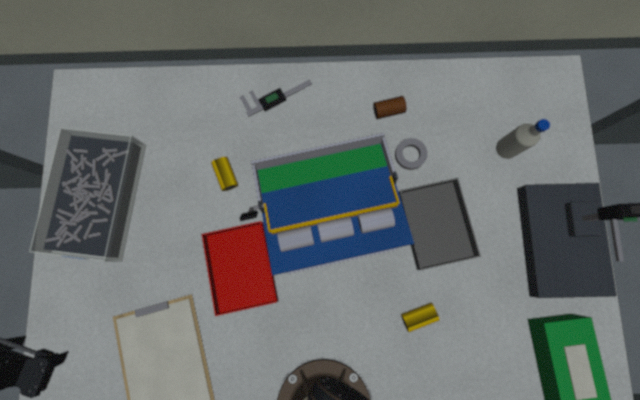

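View pics/side0.png

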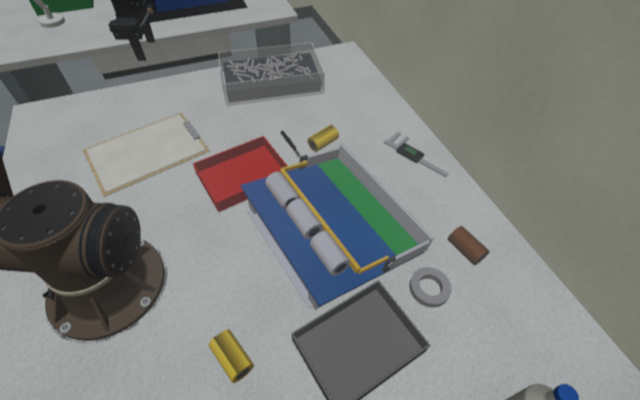

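The top view shows the ramp at about (330,205), with its downhill direction up and slightly right-to-left. The three sleeves are at (296,238), (337,231) and (377,221). The paddle is at (248,214), the red tray (240,268) on the ramp's +y side, and the ring gauge at (411,153). The side view shows the sleeves at (280,187), (302,216) and (327,252), and the paddle at (290,140).

```bash
cat > h.py <<'E'
import numpy as np, cv2
from cell import ctrl
P={n:ctrl.camera_params(n) for n in("top","side")}
def ray(n,p):
    c=P[n];d=c["attitude"]@np.array([(p[0]-c["cx"])/c["fx"],(p[1]-c["cy"])/c["fy"],1]);return c["xyz"],d/np.linalg.norm(d)
def plane(n,p,z):
    o,d=ray(n,p);return o+d*(z-o[2])/d[2]
def tri(pt,ps):
    (a,u),(b,v)=ray("top",pt),ray("side",ps)
    s=np.linalg.lstsq(np.c_[u,-v],b-a,rcond=None)[0];p,q=a+s[0]*u,b+s[1]*v
    return (p+q)/2,np.linalg.norm(p-q)
def proj(n,X):
    c=P[n];v=c["attitude"].T@(np.asarray(X)-c["xyz"]);return np.array([c["fx"]*v[0]/v[2]+c["cx"],c["fy"]*v[1]/v[2]+c["cy"]])
def mask(im,h0,h1,s0=100,v0=40):
    return cv2.inRange(cv2.cvtColor(im,cv2.COLOR_RGB2HSV),(h0,s0,v0),(h1,255,255))
def big(m,k=1):
    c,_=cv2.findContours(m,cv2.RETR_EXTERNAL,cv2.CHAIN_APPROX_NONE);return sorted(c,key=cv2.contourArea)[::-1][:k]
E
python3 - <<'E'
from h import *
np.set_printoptions(precision=4,suppress=True)
out=[]
for n,box in(("top",(195,120,470,330)),("side",(180,110,450,320))):
    im=cv2.imread(f"pics/{n}0.png")[:,:,::-1].copy()
    for nm,a in(("blue",(100,130)),("green",(50,80)),("red",(0,8)),("yel",(18,32))):
        for c in big(mask(im,*a),3 if nm=="yel" else 1):
            r=cv2.minAreaRect(c);ap=cv2.approxPolyDP(c,3,True)[:,0]
            print(n,nm,cv2.contourArea(c),np.round(r[0]),ap.tolist())
    x0,y0,x1,y1=box
    out.append(cv2.resize(im[y0:y1,x0:x1,::-1],(800,600) if 0 else None,fx=2.8,fy=2.8,interpolation=cv2.INTER_CUBIC))
cv2.imwrite("pics/ct.png",out[0]);cv2.imwrite("pics/cs.png",out[1]);print(out[0].shape,out[1].shape)
E
```

```text
top blue 4324.5 [328. 197.] [[387, 166], [261, 194], [268, 206], [271, 227], [394, 200]]
top green 3857.0 [569. 359.] [[529, 320], [545, 399], [574, 399], [563, 347], [578, 343], [586, 345], [597, 391], [596, 398], [585, 399], [610, 399], [590, 318], [565, 315]]
top red 4978.5 [238. 268.] [[260, 222], [202, 234], [216, 315], [277, 299]]
top yel 591.5 [420. 317.] [[432, 304], [402, 314], [408, 331], [438, 320]]
top yel 533.0 [331. 205.] [[393, 178], [393, 203], [275, 229], [269, 228], [264, 204], [268, 230], [274, 233], [395, 206], [398, 199]]
top yel 481.0 [224. 173.] [[213, 160], [212, 165], [221, 188], [236, 185], [227, 158]]
side blue 3941.0 [314. 228.] [[242, 185], [319, 305], [383, 272], [382, 263], [360, 275], [348, 267], [332, 276], [309, 240], [266, 188], [264, 179]]
side green 2342.0 [366. 205.] [[319, 164], [396, 254], [416, 244], [338, 159]]
side red 3152.5 [241. 168.] [[263, 137], [194, 163], [219, 210], [229, 202], [236, 203], [226, 201], [238, 199], [240, 182], [279, 171], [282, 162], [286, 165]]
side yel 1104.5 [231. 355.] [[225, 330], [209, 346], [234, 381], [241, 370], [249, 370], [252, 364]]
side yel 556.0 [330. 216.] [[281, 168], [355, 271], [387, 258], [361, 269], [285, 172], [306, 161]]
side yel 326.5 [324. 137.] [[333, 127], [309, 138], [317, 149], [337, 136]]
(588, 770, 3) (588, 756, 3)
```

View pics/ct.png

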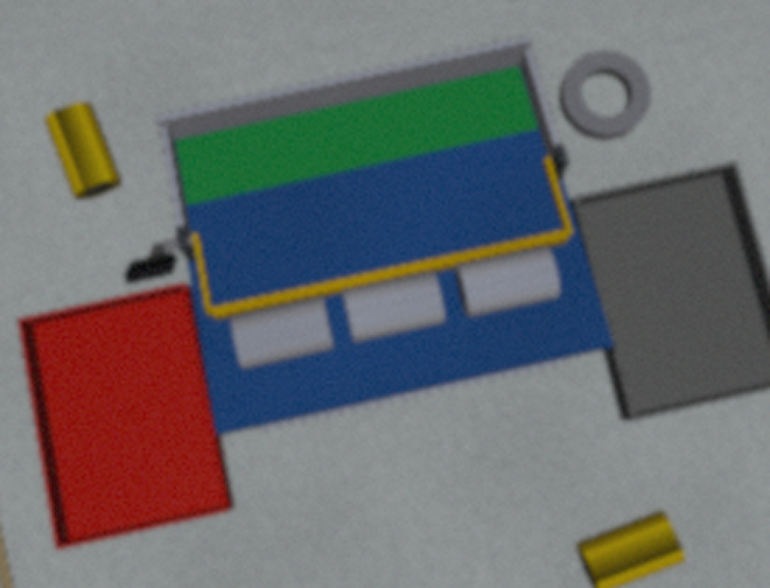

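View pics/cs.png

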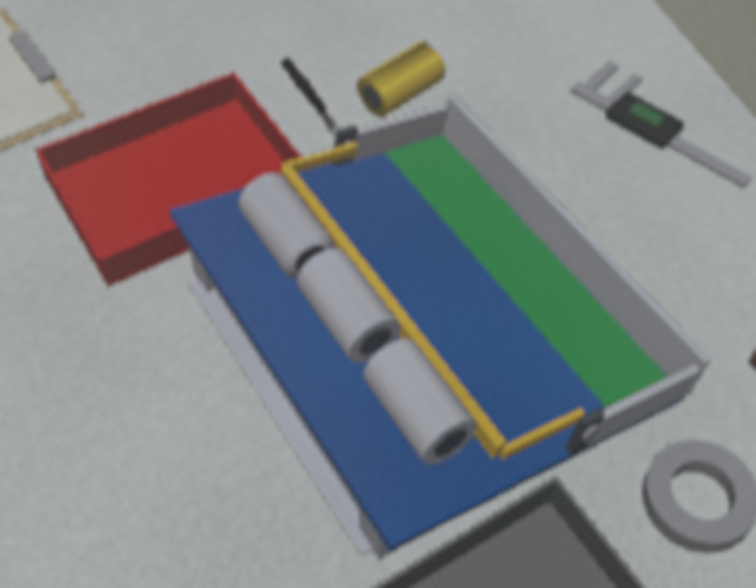

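The crops show clear deck corners, the blue/green boundary and the paddle: crop (150,266) in the top view, and edge-on at about (302,83) in the side view. I'll triangulate these.

Run:
```python
from h import *
np.set_printoptions(precision=4,suppress=True)
T=lambda x,y:(195+x/2.8,120+y/2.8); S=lambda x,y:(180+x/2.8,110+y/2.8)
pts={"UL":((220,432),(173,211)),"UR":((611,346),(386,547)),"GL":((188,203),(388,153)),
"barL":((212,308),(286,168)),"barR":((568,237),(499,449)),"paddle":((150,266),(302,83)),"wallL":((166,121),(452,101)),"wallR":((526,45),(705,364)),"trayFL":((21,320),(235,75)),"trayNL":((57,545),(40,150)),"trayNR":((231,508),(108,281)),
"s1":((283,333),(285,223)),"s2":((395,307),(348,303)),"s3":((510,281),(417,398)),"ring":((605,94),(702,495))}
R={}
for k,(a,b) in pts.items():
    X,e=tri(T(*a),S(*b));R[k]=X;print(k,X,round(e,4))
u=R["UL"]-R["UR"];yaw=np.arctan2(-u[0],u[1]);v=R["barL"]-R["barR"];w=R["wallL"]-R["wallR"]
print("width",np.linalg.norm(u),"yaws",[np.degrees(np.arctan2(-q[0],q[1])) for q in(u,v,w,R["trayFL"]-R["trayNL"])])
c,s=np.cos(yaw),np.sin(yaw);ex=np.array([c,s,0]);ey=np.array([-s,c,0])
O=(R["UL"]+R["UR"])/2+0.1*ex;O[2]=0;print("origin",O,"yaw",np.degrees(yaw))
for k,X in R.items():print(k,np.array([(X-O)@ex,(X-O)@ey,X[2]])*1000)
```

```text
UL [0.3483 0.1183 0.0737] 0.002
UR [ 0.4158 -0.2424  0.0713] 0.0025
GL [0.5698 0.1546 0.033 ] 0.0019
barL [0.4589 0.1245 0.083 ] 0.0018
barR [ 0.5181 -0.2064  0.0847] 0.0009
paddle [0.4922 0.1716 0.1367] 0.0012
wallL [0.6448 0.1712 0.0644] 0.0013
wallR [ 0.7169 -0.183   0.0567] 0.0048
trayFL [0.4581 0.3153 0.0363] 0.0023
trayNL [0.2477 0.2751 0.0372] 0.0019
trayNR [0.2756 0.1165 0.0058] 0.0036
s1 [0.4356 0.0589 0.0865] 0.0012
s2 [ 0.4568 -0.044   0.09  ] 0.0016
s3 [ 0.4763 -0.1492  0.0936] 0.0013
ring [ 0.6762 -0.268   0.0113] 0.0005
width 0.36702096579086596 yaws [np.float64(10.605382378993784), np.float64(10.150669249238184), np.float64(11.516233066796872), np.float64(-79.18678035709345)]
origin [ 0.4803 -0.0436  0.    ] yaw 10.605382378993784
UL [-100.      183.5067   73.6954]
UR [-100.     -183.5067   71.3417]
GL [124.3954 178.3863  33.0151]
barL [  9.8558 169.2594  82.9514]
barR [   7.1874 -166.968    84.7411]
paddle [ 51.3042 209.3548 136.7018]
wallL [201.1789 180.948   64.4192]
wallR [ 206.9265 -180.563    56.6794]
trayFL [ 44.259  356.894   36.2938]
trayNL [-169.9853  356.1169   37.2332]
trayNR [-171.7567  195.1125    5.7794]
s1 [-25.0649 109.0022  86.5233]
s2 [-23.1491   3.9561  89.994 ]
s3 [ -23.3543 -102.9706   93.6139]
ring [ 151.2529 -256.6157   11.272 ]
```

Ramp frame: origin about (0.482,-0.043), yaw 10.6°. The widths, heights, paddle and tray all agree with the text. Next I go uphill of the paddle with the fingers shut and the tool y axis along the ramp's y.

```bash
python3 -m creep '[[0.13,-0.22,0,0,0,0.04,1],[0.26,-0.45,0,0,0,0.08,1],[0.39,-0.67,0,0,0,0.12,1],[0.52,-0.89,0,0,0,0.167,1],[0.52,-0.89,0,0,0,0.167,1],[0.52,-0.89,0,0,0,0.167,1],[0.52,-0.89,0,0,0,0.167,1],[0.52,-0.89,0,0,0,0.167,1]]'
python3 -m creep '[[0.07,-0.11,0,0,0,0.02,1],[0.13,-0.22,0,0,0,0.04,1],[0.2,-0.34,0,0,0,0.06,1],[0.26,-0.45,0,0,0,0.08,1],[0.33,-0.56,0,0,0,0.1,1],[0.39,-0.67,0,0,0,0.12,1],[0.45,-0.78,0,0,0,0.14,1],[0.52,-0.89,0,0,0,0.163,1]]'
```

```text
t: 0.77
tool_pos: [0.246, 0.5199, 0.1759]
ee_rot: [[-0.997, 0.072, -0.0], [0.072, 0.997, 0.0], [0.0, 0.0, -1.0]]
wrist_force: [-0.7, 0.3, -0.6]
opening: 0.0469
finger_force: 0.0
t: 1.43
tool_pos: [0.2877, 0.4484, 0.1759]
ee_rot: [[-0.983, -0.185, -0.0], [-0.185, 0.983, 0.0], [0.0, 0.0, -1.0]]
wrist_force: [0.4, -0.6, -0.2]
opening: 0.0007
finger_force: 0.0
```

```bash
for i in 1 2 3; do :; done
python3 -m creep '[[0.07,-0.11,0,0,0,0,1],[0.13,-0.22,0,0,0,0,1],[0.2,-0.34,0,0,0,0,1],[0.26,-0.45,0,0,0,0,1],[0.33,-0.56,0,0,0,0,1],[0.39,-0.67,0,0,0,0,1],[0.45,-0.78,0,0,0,0,1],[0.52,-0.89,0,0,0,0,1]]' | tail -0
python3 -m creep '[[0.07,-0.11,0,0,0,0,1],[0.13,-0.22,0,0,0,0,1],[0.2,-0.34,0,0,0,0,1],[0.26,-0.45,0,0,0,0,1],[0.33,-0.56,0,0,0,0,1],[0.39,-0.67,0,0,0,0,1],[0.45,-0.78,0,0,0,0,1],[0.52,-0.89,0,0,0,0,1]]' | tail -0
python3 -m creep '[[0.07,-0.11,0,0,0,0,1],[0.13,-0.22,0,0,0,0,1],[0.2,-0.34,0,0,0,0,1],[0.26,-0.45,0,0,0,0,1],[0.33,-0.56,0,0,0,0,1],[0.39,-0.67,0,0,0,0,1],[0.45,-0.78,0,0,0,0,1],[0.52,-0.89,0,0,0,0,1]]'
python3 -m creep '[[0.07,-0.11,0,0,0,0,1],[0.13,-0.22,0,0,0,0,1],[0.2,-0.34,0,0,0,0,1],[0.26,-0.45,0,0,0,0,1],[0.33,-0.56,0,0,0,0,1],[0.39,-0.67,0,0,0,0,1],[0.45,-0.78,0,0,0,0,1],[0.52,-0.89,0,0,0,0,1]]'
python3 -m creep '[[0,0,-0.12,0,0,0,1],[0,0,-0.24,0,0,0,1],[0,0,-0.36,0,0,0,1],[0,0,-0.48,0,0,0,1],[0,0,-0.6,0,0,0,1],[0,0,-0.72,0,0,0,1],[0,0,-0.72,0,0,0,1],[0,0,-0.72,0,0,0,1]]'
```

```text
t: 3.43
tool_pos: [0.4132, 0.2336, 0.1761]
ee_rot: [[-0.983, -0.184, -0.0], [-0.184, 0.983, 0.0], [0.0, 0.0, -1.0]]
wrist_force: [-0.0, 0.3, 0.5]
opening: 0.0002
finger_force: 0.0
t: 4.1
tool_pos: [0.4547, 0.1624, 0.176]
ee_rot: [[-0.983, -0.184, -0.0], [-0.184, 0.983, 0.0], [0.0, 0.0, -1.0]]
wrist_force: [0.5, 0.2, 0.2]
opening: 0.0008
finger_force: 0.0
t: 4.77
tool_pos: [0.4541, 0.1634, 0.1179]
ee_rot: [[-0.983, -0.184, -0.001], [-0.184, 0.983, -0.0], [0.001, 0.0, -1.0]]
wrist_force: [-0.5, -0.2, 0.6]
opening: 0.0001
finger_force: 0.0Exception ignored on flushing sys.stdout:
BrokenPipeError: [Errno 32] Broken pipe
Exception ignored on flushing sys.stdout:
BrokenPipeError: [Errno 32] Broken pipe
```

```bash
python3 -m creep '[[0.07,0.014,0,0,0,0,1],[0.14,0.027,0,0,0,0,1],[0.22,0.04,0,0,0,0,1],[0.29,0.054,0,0,0,0,1],[0.36,0.068,0,0,0,0,1],[0.43,0.08,0,0,0,0,1],[0.51,0.095,0,0,0,0,1],[0.58,0.108,0,0,0,0,1]]'
python3 -m creep '[[0.07,0.014,0,0,0,0,1],[0.14,0.027,0,0,0,0,1],[0.22,0.04,0,0,0,0,1],[0.29,0.054,0,0,0,0,1],[0.36,0.068,0,0,0,0,1],[0.43,0.08,0,0,0,0,1],[0.51,0.095,0,0,0,0,1],[0.58,0.108,0,0,0,0,1]]'
python3 -m creep '[[0,0,0,0,0,0,1],[0,0,0,0,0,0,1],[0,0,0,0,0,0,1],[0,0,0,0,0,0,1],[0,0,0,0,0,0,1],[0,0,0,0,0,0,1],[0,0,0,0,0,0,1],[0,0,0,0,0,0,1]]'
python3 - <<'E'
from h import *
o=[ctrl.get_image(n)[120:330,180:460,::-1] for n in("top","side")]
cv2.imwrite("pics/open.png",cv2.resize(np.vstack(o),None,fx=1.42,fy=1.42,interpolation=cv2.INTER_CUBIC))
E
```

```text
t: 5.43
tool_pos: [0.5048, 0.1731, 0.1248]
ee_rot: [[-0.983, -0.184, 0.011], [-0.184, 0.983, 0.003], [-0.011, 0.001, -1.0]]
wrist_force: [-9.2, 0.4, 62.9]
opening: 0.0004
finger_force: 31.4
t: 6.1
tool_pos: [0.5486, 0.1813, 0.1199]
ee_rot: [[-0.983, -0.183, 0.003], [-0.183, 0.983, 0.001], [-0.003, 0.001, -1.0]]
wrist_force: [-2.7, 0.5, 3.6]
opening: 0.0002
finger_force: 1.5
t: 6.77
tool_pos: [0.5491, 0.1812, 0.1196]
ee_rot: [[-0.983, -0.183, 0.004], [-0.183, 0.983, 0.001], [-0.004, 0.001, -1.0]]
wrist_force: [3.1, 2.5, 6.4]
opening: 0.0005
finger_force: 2.9
```

View pics/open.png

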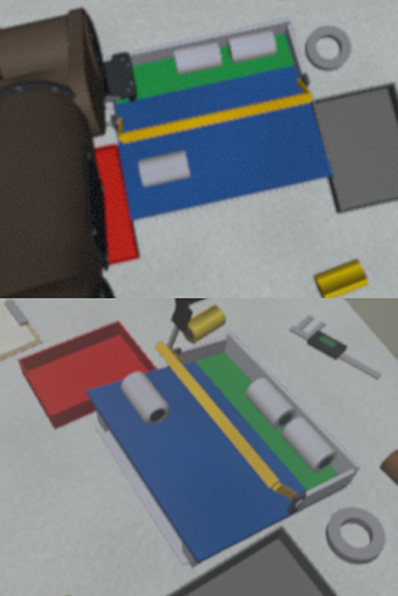

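The open view shows two sleeves in the green catch and the flat one left on deck at the +y end (top crop (163,168)). Next: over the paddle to its downhill side, a little higher this time, then shut.

```bash
python3 -m creep '[[0,0,0.1,0,0,0,1],[0,0,0.25,0,0,0,1],[0,0,0.4,0,0,0,1],[0,0,0.6,0,0,0,1],[0,0,0.8,0,0,0,1],[0,0,0.8,0,0,0,1],[0,0,0.8,0,0,0,1],[0,0,0.8,0,0,0,1]]'
python3 -m creep '[[0.15,0.028,0,0,0,0,1],[0.3,0.055,0,0,0,0,1],[0.45,0.083,0,0,0,0,1],[0.6,0.11,0,0,0,0,1],[0.75,0.14,0,0,0,0,1],[0.86,0.16,0,0,0,0,1],[0.86,0.16,0,0,0,0,1],[0.86,0.16,0,0,0,0,1]]'
python3 -m creep '[[0,0,-0.1,0,0,0,1],[0,0,-0.2,0,0,0,1],[0,0,-0.3,0,0,0,1],[0,0,-0.4,0,0,0,1],[0,0,-0.5,0,0,0,1],[0,0,-0.58,0,0,0,1],[0,0,-0.58,0,0,0,1],[0,0,-0.58,0,0,0,1]]'
python3 -m creep '[[-0.08,-0.015,0,0,0,0,1],[-0.15,-0.028,0,0,0,0,1],[-0.23,-0.043,0,0,0,0,1],[-0.3,-0.056,0,0,0,0,1],[-0.38,-0.071,0,0,0,0,1],[-0.45,-0.084,0,0,0,0,1],[-0.53,-0.099,0,0,0,0,1],[-0.6,-0.112,0,0,0,0,1]]'
```

```text
t: 7.53
tool_pos: [0.5468, 0.1805, 0.1818]
ee_rot: [[-0.983, -0.183, -0.001], [-0.183, 0.983, -0.0], [0.001, 0.0, -1.0]]
wrist_force: [0.3, 0.4, -0.9]
opening: 0.0006
finger_force: 0.0
t: 8.2
tool_pos: [0.6156, 0.1933, 0.1815]
ee_rot: [[-0.983, -0.183, -0.002], [-0.183, 0.983, -0.0], [0.002, 0.0, -1.0]]
wrist_force: [0.0, -0.3, 0.8]
opening: 0.0005
finger_force: 0.0
t: 8.87
tool_pos: [0.6159, 0.1934, 0.1357]
ee_rot: [[-0.983, -0.184, -0.001], [-0.184, 0.983, -0.0], [0.001, 0.0, -1.0]]
wrist_force: [1.0, -0.7, 0.1]
opening: 0.0002
finger_force: 0.0
t: 9.53
tool_pos: [0.5672, 0.1843, 0.1362]
ee_rot: [[-0.983, -0.184, 0.0], [-0.184, 0.983, 0.0], [-0.0, 0.0, -1.0]]
wrist_force: [0.2, 0.7, -0.1]
opening: 0.0004
finger_force: 0.0
```

```bash
python3 -m creep '[[-0.08,-0.015,0,0,0,0,1],[-0.15,-0.028,0,0,0,0,1],[-0.23,-0.043,0,0,0,0,1],[-0.3,-0.056,0,0,0,0,1],[-0.38,-0.071,0,0,0,0,1],[-0.45,-0.084,0,0,0,0,1],[-0.53,-0.099,0,0,0,0,1],[-0.6,-0.112,0,0,0,0,1]]'
python3 - <<'E'
from h import *
o=[ctrl.get_image(n)[120:330,180:460,::-1] for n in("top","side")]
cv2.imwrite("pics/shut1.png",cv2.resize(np.vstack(o),None,fx=1.42,fy=1.42,interpolation=cv2.INTER_CUBIC))
E
```

```text
t: 10.2
tool_pos: [0.5193, 0.1754, 0.1361]
ee_rot: [[-0.983, -0.184, -0.0], [-0.184, 0.983, 0.0], [0.0, 0.0, -1.0]]
wrist_force: [-0.1, 0.4, 1.1]
opening: 0.0005
finger_force: 0.0
```

View pics/shut1.png

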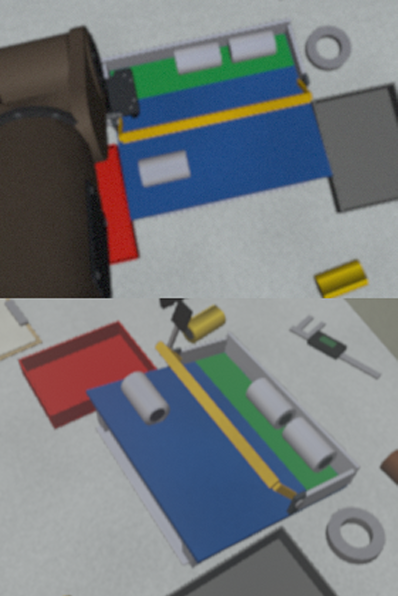

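The gate is still open, because the finger skimmed over the leaning paddle. I'll go back downhill and push from lower, rising as the paddle comes upright.

```bash
python3 -m creep '[[0,0,0.2,0,0,0,1],[0.1,0.02,0.4,0,0,0,1],[0.2,0.037,0.5,0,0,0,1],[0.35,0.065,0.5,0,0,0,1],[0.5,0.094,0.5,0,0,0,1],[0.65,0.12,0.5,0,0,0,1],[0.8,0.15,0.5,0,0,0,1],[0.9,0.168,0.5,0,0,0,1]]'
python3 -m creep '[[0.11,0.02,0,0,0,0,1],[0.22,0.04,0,0,0,0,1],[0.33,0.062,0,0,0,0,1],[0.35,0.065,-0.15,0,0,0,1],[0.35,0.065,-0.3,0,0,0,1],[0.35,0.065,-0.45,0,0,0,1],[0.35,0.065,-0.6,0,0,0,1],[0.35,0.065,-0.72,0,0,0,1]]'
python3 -m creep '[[-0.08,-0.015,0,0,0,0,1],[-0.15,-0.028,0,0,0,0,1],[-0.23,-0.043,0,0,0,0,1],[-0.3,-0.056,0,0,0,0,1],[-0.38,-0.071,0,0,0,0,1],[-0.45,-0.084,0.03,0,0,0,1],[-0.53,-0.099,0.06,0,0,0,1],[-0.6,-0.112,0.09,0,0,0,1]]'
python3 -m creep '[[-0.06,-0.011,0.03,0,0,0,1],[-0.12,-0.022,0.06,0,0,0,1],[-0.18,-0.034,0.09,0,0,0,1],[-0.24,-0.045,0.12,0,0,0,1],[-0.3,-0.056,0.15,0,0,0,1],[-0.36,-0.067,0.17,0,0,0,1],[-0.42,-0.079,0.17,0,0,0,1],[-0.48,-0.09,0.17,0,0,0,1]]'
```

```text
t: 10.97
tool_pos: [0.593, 0.1891, 0.1759]
ee_rot: [[-0.983, -0.183, 0.0], [-0.183, 0.983, 0.0], [-0.0, 0.0, -1.0]]
wrist_force: [-0.7, 0.1, 0.0]
opening: 0.0007
finger_force: 0.0
t: 11.63
tool_pos: [0.6191, 0.194, 0.1164]
ee_rot: [[-0.983, -0.184, -0.002], [-0.184, 0.983, -0.0], [0.002, 0.0, -1.0]]
wrist_force: [-0.4, -0.3, -0.5]
opening: 0.0005
finger_force: 0.0
t: 12.3
tool_pos: [0.5713, 0.1851, 0.1262]
ee_rot: [[-0.983, -0.184, 0.0], [-0.184, 0.983, 0.0], [-0.0, 0.0, -1.0]]
wrist_force: [0.5, -0.4, 0.3]
opening: 0.0003
finger_force: 0.0
t: 12.97
tool_pos: [0.5331, 0.1779, 0.1393]
ee_rot: [[-0.983, -0.184, 0.0], [-0.184, 0.983, 0.0], [-0.0, 0.0, -1.0]]
wrist_force: [0.3, -0.9, 0.1]
opening: 0.0002
finger_force: 0.0
```

Run:
```python
from h import *
s=ctrl.get_image("side");t=ctrl.get_image("top")
for im in(t,s):
  for c in big(mask(im,18,32),3): print(cv2.contourArea(c),cv2.boundingRect(c))
cv2.imwrite("pics/p2.png",cv2.resize(s[100:240,200:400,::-1],None,fx=3.5,fy=3.5,interpolation=cv2.INTER_CUBIC))
```

```text
895.5 (263, 176, 137, 45)
590.0 (402, 303, 37, 29)
0.0 (377, 116, 1, 1)
1104.5 (209, 330, 44, 52)
964.0 (290, 151, 98, 110)
324.5 (312, 126, 26, 25)
```

View pics/p2.png

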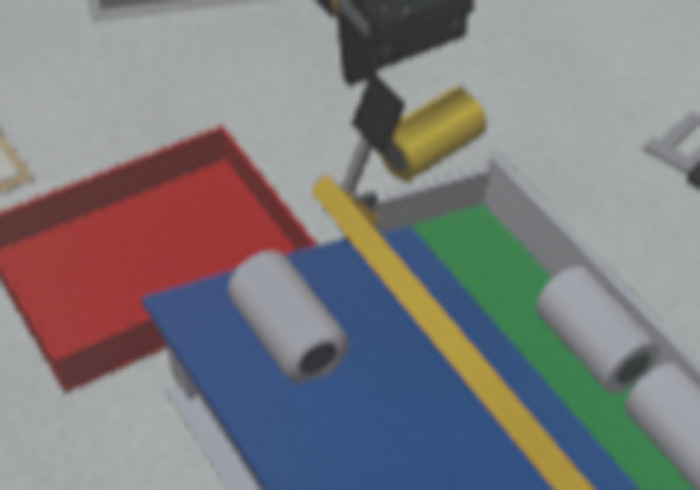

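The gate has not moved. The paddle plate is at crop (379,113), right under the fingers. I'll check its angle and the TCP projection.

Run:
```python
from h import *
a=np.radians(10.6);ex=np.array([np.cos(a),np.sin(a),0]);ey=np.array([-np.sin(a),np.cos(a),0]);O=np.array([.482,-.043,0])
T=ctrl.sense()["tool_pos"]
f=lambda n,X:np.round((proj(n,X)-[200,100])*3.5)
print("tcp",f("side",T),"grip +38,78mm",f("side",T+[0,0,.038]),f("side",T+[0,0,.078]))
for ph in(-.4,0,.3,.5,.6,.75,.9):
  q=lambda r:f("side",O+ey*.207+ex*(.083+r*np.sin(ph))+np.array([0,0,.068+r*np.cos(ph)]))
  print(ph,q(.051),q(.074),q(.097))
```

```text
tcp [358. 118.] grip +38,78mm [357.  77.] [355.  32.]
-0.4 [327. 156.] [315. 139.] [303. 121.]
0 [350. 142.] [349. 119.] [348.  95.]
0.3 [367. 138.] [375. 112.] [383.  86.]
0.5 [378. 137.] [391. 112.] [403.  86.]
0.6 [383. 138.] [398. 113.] [413.  88.]
0.75 [390. 140.] [407. 116.] [425.  92.]
0.9 [396. 143.] [416. 121.] [436.  98.]
```

```bash
python3 - <<'E'
from h import *
s=ctrl.sense();T=s["tool_pos"];R=s["ee_rot"]
f=lambda X:np.round((proj("side",X)-[200,100])*3.5)
for nm,hx,hy in(("180 along y",.0375,.09),("180 along x",.09,.0375)):
  print(nm,[f(T+R@[a*hx,b*hy,-.078]) for a in(1,-1) for b in(1,-1)])
print("finger",[f(T+R@[a*.01,b*.012,z]) for a in(1,-1) for b in(1,-1) for z in(0,-.078)])
E
python3 - <<'E'
import cv2
a=cv2.imread("pics/p2.png")[0:200,250:550]
cv2.imwrite("pics/p3.png",cv2.convertScaleAbs(cv2.resize(a,None,fx=2.6,fy=2.6),alpha=1.8,beta=20))
E
```

```text
180 along y [array([248., -18.]), array([375., 126.]), array([338., -49.]), array([472.,  87.])]
180 along x [array([214.,  45.]), array([265., 107.]), array([436., -35.]), array([493.,  20.])]
finger [array([338., 113.]), array([334.,  28.]), array([354., 132.]), array([352.,  46.]), array([361., 104.]), array([359.,  18.]), array([378., 122.]), array([377.,  37.])]
```

View pics/p3.png

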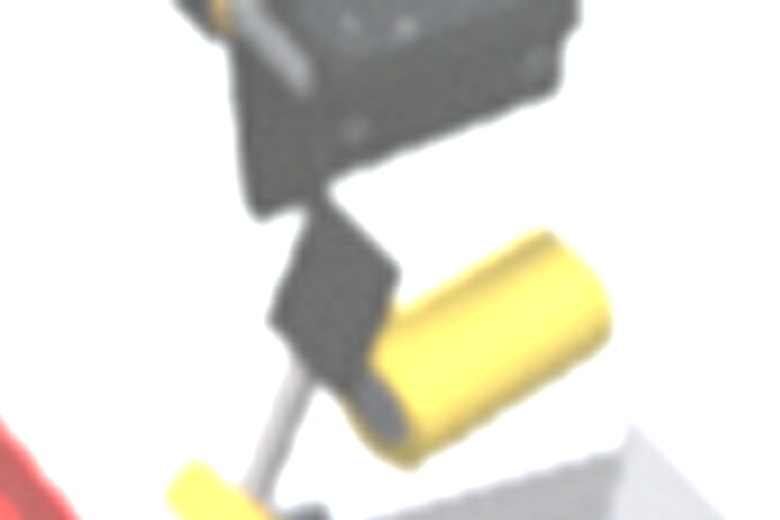

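The body and fingers appear about 45 mm higher in the picture than the reported TCP implies. I'll check that against the starting pictures, where the open fingers are in view.

Run:
```python
from h import *
T=np.array([0.20464433,0.59027012,0.17549615]);y=np.array([.3277,.9448,-.001]);x=np.array([-.9448,.3277,0])
for n in("top","side"):
  print(n,[np.round(proj(n,T+y*s*.0535+np.array([0,0,dz]))) for s in(1,-1) for dz in(0,.04)])
a=cv2.imread("pics/top0.png")[300:400,0:120];b=cv2.imread("pics/side0.png")[0:100,80:200]
cv2.imwrite("pics/p4.png",cv2.convertScaleAbs(cv2.resize(np.hstack([a,b]),None,fx=3.3,fy=3.3,interpolation=cv2.INTER_CUBIC),alpha=1.5,beta=10))
print(ctrl.sense()["joint_positions"])
```

```text
top [array([ 35., 338.]), array([ 21., 341.]), array([ 78., 353.]), array([ 66., 358.])]
side [array([154.,  53.]), array([150.,  40.]), array([145.,  73.]), array([141.,  60.])]
[ 1.17181187e+01  2.53743442e+01  1.00764128e+02  5.51499354e-03
  5.38872048e+01 -8.88639238e+01]
```

View pics/p4.png

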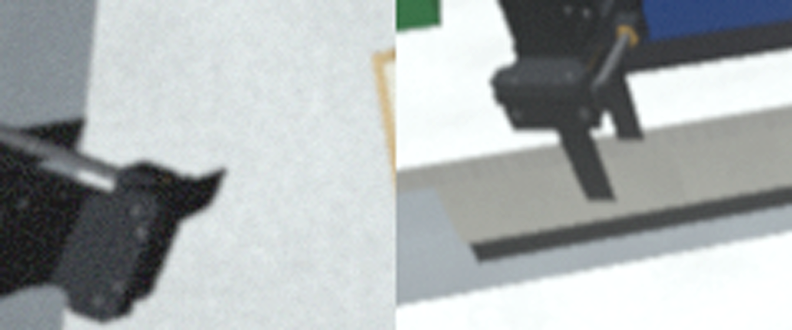

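The fingertips are really 40 mm higher than reported: both views agree, and the 63 N contact on the paddle's top edge fits too. From here I use reported z = wanted z − 0.040. Redo the shutting at tip height 0.12.

```bash
python3 -m creep '[[0.15,0.028,0,0,0,0,1],[0.3,0.056,0,0,0,0,1],[0.45,0.084,0,0,0,0,1],[0.6,0.112,0,0,0,0,1],[0.75,0.14,0,0,0,0,1],[0.9,0.168,0,0,0,0,1],[0.98,0.183,0,0,0,0,1],[0.98,0.183,0,0,0,0,1]]'
python3 -m creep '[[0,0,-0.12,0,0,0,1],[0,0,-0.24,0,0,0,1],[0,0,-0.36,0,0,0,1],[0,0,-0.48,0,0,0,1],[0,0,-0.6,0,0,0,1],[0,0,-0.72,0,0,0,1],[0,0,-0.74,0,0,0,1],[0,0,-0.74,0,0,0,1]]'
python3 -m creep '[[-0.08,-0.015,0,0,0,0,1],[-0.15,-0.028,0,0,0,0,1],[-0.23,-0.043,0,0,0,0,1],[-0.3,-0.056,0,0,0,0,1],[-0.38,-0.071,0,0,0,0,1],[-0.45,-0.084,0,0,0,0,1],[-0.52,-0.097,0,0,0,0,1],[-0.59,-0.11,0,0,0,0,1]]'
python3 -m creep '[[-0.07,-0.013,0,0,0,0,1],[-0.14,-0.026,0,0,0,0,1],[-0.21,-0.039,0,0,0,0,1],[-0.28,-0.052,0,0,0,0,1],[-0.35,-0.065,0,0,0,0,1],[-0.42,-0.078,0,0,0,0,1],[-0.49,-0.092,0,0,0,0,1],[-0.54,-0.1,0,0,0,0,1]]'
```

```text
t: 13.73
tool_pos: [0.6128, 0.1927, 0.1388]
ee_rot: [[-0.983, -0.183, -0.0], [-0.183, 0.983, 0.0], [0.0, 0.0, -1.0]]
wrist_force: [-0.2, 0.4, 0.1]
opening: 0.0002
finger_force: 0.0
t: 14.4
tool_pos: [0.6116, 0.1925, 0.0791]
ee_rot: [[-0.983, -0.184, -0.001], [-0.184, 0.983, -0.0], [0.001, 0.0, -1.0]]
wrist_force: [-0.4, 0.2, 0.2]
opening: 0.0003
finger_force: 0.0
t: 15.07
tool_pos: [0.5655, 0.1839, 0.0809]
ee_rot: [[-0.983, -0.184, 0.003], [-0.184, 0.983, 0.001], [-0.003, 0.0, -1.0]]
wrist_force: [4.4, 0.9, 3.5]
opening: 0.0002
finger_force: 2.2
t: 15.73
tool_pos: [0.5209, 0.1756, 0.0797]
ee_rot: [[-0.983, -0.183, -0.0], [-0.183, 0.983, -0.0], [0.0, 0.0, -1.0]]
wrist_force: [5.8, 1.0, -4.1]
opening: 0.0005
finger_force: 2.5
```

```bash
python3 -m creep '[[-0.015,-0.003,0,0,0,0,1],[-0.03,-0.006,0,0,0,0,1],[-0.045,-0.009,0,0,0,0,1],[-0.06,-0.012,0,0,0,0,1],[-0.075,-0.014,0,0,0,0,1],[-0.075,-0.014,0,0,0,0,1],[-0.075,-0.014,0,0,0,0,1],[-0.075,-0.014,0,0,0,0,1]]'
python3 - <<'E'
from h import *
for n in("top","side"):
  for c in big(mask(ctrl.get_image(n),18,32),3): print(n,cv2.contourArea(c),cv2.boundingRect(c))
  print("was",[cv2.boundingRect(c) for c in big(mask(cv2.imread(f"pics/{n}0.png")[:,:,::-1].copy(),18,32),3)])
E
```

```text
t: 16.4
tool_pos: [0.5153, 0.1747, 0.08]
ee_rot: [[-0.983, -0.184, -0.001], [-0.184, 0.983, -0.0], [0.001, 0.0, -1.0]]
wrist_force: [3.2, 0.1, -1.5]
opening: 0.0004
finger_force: 0.9
top 589.0 (402, 304, 37, 28)
top 564.5 (264, 176, 135, 58)
top 3.5 (220, 157, 6, 3)
was [(402, 303, 37, 29), (264, 176, 135, 58), (212, 157, 25, 33)]
side 1104.5 (209, 330, 44, 52)
side 778.0 (281, 161, 107, 112)
side 280.0 (311, 126, 27, 25)
was [(209, 330, 44, 52), (281, 161, 107, 112), (309, 126, 29, 24)]
```

```bash
python3 -m creep '[[-0.01,-0.002,0,0,0,0,1],[-0.02,-0.004,0,0,0,0,1],[-0.03,-0.006,0,0,0,0,1],[-0.04,-0.008,0,0,0,0,1],[-0.05,-0.01,0,0,0,0,1],[-0.06,-0.012,0,0,0,0,1],[-0.06,-0.012,0,0,0,0,1],[-0.06,-0.012,0,0,0,0,1]]'
```

```text
t: 17.17
tool_pos: [0.5141, 0.1744, 0.0809]
ee_rot: [[-0.983, -0.183, 0.007], [-0.183, 0.983, 0.002], [-0.008, 0.0, -1.0]]
wrist_force: [15.0, 3.4, -4.3]
opening: 0.0007
finger_force: 6.2
```

The gate is on its stop (15 N) and shut. Back off, lift and measure the remaining sleeve.

```bash
python3 -m creep '[[0.1,0.018,0,0,0,0,1],[0.2,0.037,0,0,0,0,1],[0.25,0.046,0.12,0,0,0,1],[0.25,0.046,0.3,0,0,0,1],[0.25,0.046,0.45,0,0,0,1],[0.25,0.046,0.6,0,0,0,1],[0.25,0.046,0.75,0,0,0,1],[0.25,0.046,0.9,0,0,0,1]]'
python3 -m creep '[[-0.1,0,0,0,0,0,-1],[-0.2,0,0,0,0,0,-1],[-0.35,0,0,0,0,0,-1],[-0.5,0,0,0,0,0,-1],[-0.65,0,0,0,0,0,-1],[-0.8,0,0,0,0,0,-1],[-0.95,0,0,0,0,0,-1],[-1,0,0,0,0,0,-1]]'
python3 - <<'E'
from h import *
np.set_printoptions(precision=4,suppress=True)
a=np.radians(10.6);ex=np.array([np.cos(a),np.sin(a),0]);ey=np.array([-np.sin(a),np.cos(a),0]);O=np.array([.482,-.043,0])
pr={}
for n in("top","side"):
    im=ctrl.get_image(n);hs=cv2.cvtColor(im,cv2.COLOR_RGB2HSV)
    cor=[O+ex*x+ey*y+[0,0,.057-.176*x] for x,y in((-.085,-.15),(-.085,.165),(-.0,.165),(-.0,-.15))]
    roi=np.zeros(im.shape[:2],np.uint8);cv2.fillPoly(roi,[np.int32([proj(n,c) for c in cor])],255)
    m=cv2.inRange(hs,(0,0,110),(180,90,255));
    for c in big(m,200):
        M=cv2.moments(c)
        if M["m00"]>150:
            q=(M["m10"]/M["m00"],M["m01"]/M["m00"])
            if cv2.pointPolygonTest(np.float32([proj(n,c) for c in cor]),q,False)>0: print(n,M["m00"],q,cv2.minAreaRect(c));pr[n]=q
if len(pr)==2:
    X,e=tri(pr["top"],pr["side"]);print(X,e,(X-O)@ex,(X-O)@ey)
    print("tcp delta/0.08",(X-ctrl.sense()["tool_pos"])/.08)
E
```

```text
t: 17.83
tool_pos: [0.5303, 0.1773, 0.1524]
ee_rot: [[-0.983, -0.184, -0.002], [-0.184, 0.983, -0.0], [0.002, 0.0, -1.0]]
wrist_force: [0.1, -0.6, 0.0]
opening: 0.0003
finger_force: 0.0
t: 18.5
tool_pos: [0.448, 0.1772, 0.1512]
ee_rot: [[-0.983, -0.184, -0.003], [-0.184, 0.983, -0.001], [0.003, -0.0, -1.0]]
wrist_force: [-0.2, -0.0, 0.4]
opening: 0.0484
finger_force: 0.0
top 605.5 (295.1403798513625, 238.66749243049819) ((295.0279541015625, 238.42872619628906), (19.628498077392578, 34.79597473144531), 77.73522186279297)
```

Run:
```python
from h import *
np.set_printoptions(precision=4,suppress=True)
a=np.radians(10.6);ex=np.array([np.cos(a),np.sin(a),0]);ey=np.array([-np.sin(a),np.cos(a),0]);O=np.array([.482,-.043,0])
s=ctrl.sense();T=s["tool_pos"]
for z in(.083,.105):
  X=plane("top",(295.05,238.5),z);print(X,(X-O)@ex,(X-O)@ey,(X-T)/.08)
r=((295.03,238.43),(19.63,34.8),77.74);b=cv2.boxPoints(r)
W=np.array([plane("top",p,.1) for p in b]);print((W-O)@ex,(W-O)@ey)
# fingers in side view of earlier: check tool xy with z offset .04
```

```text
[0.4364 0.0618 0.083 ] -0.025509858375770647 0.11142451713596183 [-0.1652 -1.4443 -0.858 ]
[0.4349 0.0603 0.105 ] -0.027341873550227613 0.11017892438320409 [-0.1848 -1.4638 -0.583 ]
[-0.0021 -0.0016 -0.0512 -0.0516] [0.1549 0.0668 0.0664 0.1536]
```

Sleeve centre at about (0.436, 0.061), ramp (−25,111), length and heights consistent. Go above it, then descend in stages watching the force.

```bash
python3 -m creep '[[-0.01,-0.12,0,0,0,0,-1],[-0.02,-0.24,0,0,0,0,-1],[-0.03,-0.36,0,0,0,0,-1],[-0.04,-0.48,0,0,0,0,-1],[-0.055,-0.6,0,0,0,0,-1],[-0.07,-0.73,0,0,0,0,-1],[-0.07,-0.73,0,0,0,0,-1],[-0.07,-0.73,0,0,0,0,-1]]'
python3 -m creep '[[-0.01,-0.12,0,0,0,0,-1],[-0.02,-0.24,0,0,0,0,-1],[-0.03,-0.36,0,0,0,0,-1],[-0.04,-0.48,0,0,0,0,-1],[-0.055,-0.6,0,0,0,0,-1],[-0.07,-0.73,0,0,0,0,-1],[-0.07,-0.73,0,0,0,0,-1],[-0.07,-0.73,0,0,0,0,-1]]'
python3 -m creep '[[0,0,-0.12,0,0,0,-1],[0,0,-0.24,0,0,0,-1],[0,0,-0.36,0,0,0,-1],[0,0,-0.48,0,0,0,-1],[0,0,-0.6,0,0,0,-1],[0,0,-0.7,0,0,0,-1],[0,0,-0.7,0,0,0,-1],[0,0,-0.7,0,0,0,-1]]'
python3 - <<'E'
from h import *
s=ctrl.sense();T=s["tool_pos"];R=s["ee_rot"];O=np.array([0,0,.04])
im=ctrl.get_image("side")[130:250,220:380]
for k in(1,-1): print([np.round((proj("side",T+O+R@[i*.01,k*w,0])-[220,130])*4.5) for w in(.0475,.0595) for i in(1,-1)])
cv2.imwrite("pics/g.png",cv2.convertScaleAbs(cv2.resize(im[:,:,::-1],None,fx=4.5,fy=4.5,interpolation=cv2.INTER_CUBIC),alpha=1.4))
E
```

```text
t: 19.27
tool_pos: [0.4453, 0.1183, 0.1522]
ee_rot: [[-0.983, -0.182, 0.0], [-0.182, 0.983, 0.0], [-0.0, 0.0, -1.0]]
wrist_force: [0.5, 0.5, 0.4]
opening: 0.095
finger_force: 0.0
t: 19.93
tool_pos: [0.4396, 0.06, 0.1521]
ee_rot: [[-0.983, -0.182, 0.0], [-0.182, 0.983, 0.0], [-0.0, 0.0, -1.0]]
wrist_force: [0.2, 0.3, 0.7]
opening: 0.0953
finger_force: 0.0
t: 20.6
tool_pos: [0.4395, 0.0608, 0.0959]
ee_rot: [[-0.983, -0.184, -0.001], [-0.184, 0.983, 0.0], [0.001, 0.0, -1.0]]
wrist_force: [-0.0, 0.3, 0.5]
opening: 0.0953
finger_force: 0.0
[array([218., 154.]), array([252., 140.]), array([208., 140.]), array([241., 127.])]
[array([304., 270.]), array([339., 254.]), array([316., 285.]), array([350., 270.])]
```

View pics/g.png

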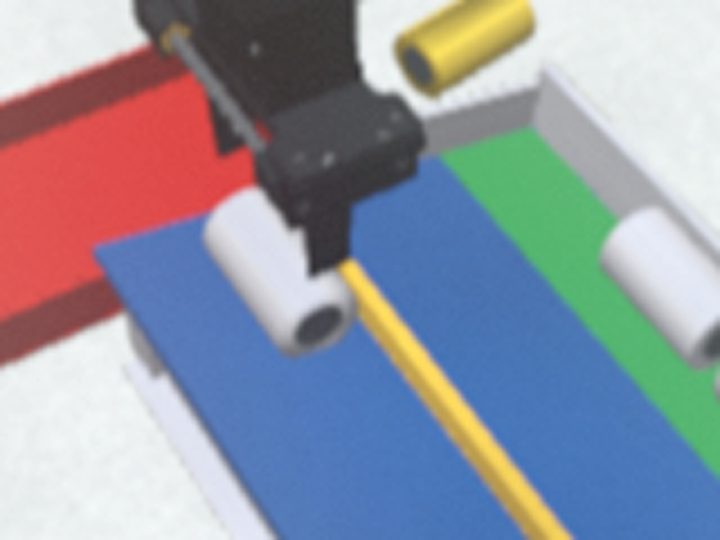

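The picture shows the fingers straddling the sleeve: near tip at crop (325,268), near disc of the sleeve at (318,325). I'll check the disc against the planned centre.

Run:
```python
from h import *
a=np.radians(10.6);ex=np.array([np.cos(a),np.sin(a),0]);ey=np.array([-np.sin(a),np.cos(a),0])
for C in([.4362,.0607,.083],[.4395,.0608,.083]):
  print([np.round((proj("side",np.array(C)-ey*d)-[220,130])*4.5) for d in(.0425,.0475)])
X=plane("side",(220+318/4.5,130+325/4.5),.083)+ey*.0425;print(X)
```

```text
[array([315., 322.]), array([320., 329.])]
[array([321., 320.]), array([326., 327.])]
[0.43698335 0.05838319 0.083     ]
```

```bash
python3 -m creep '[[-0.035,-0.015,0,0,0,0,-1],[-0.035,-0.015,-0.1,0,0,0,-1],[-0.035,-0.015,-0.2,0,0,0,-1],[-0.035,-0.015,-0.3,0,0,0,-1],[-0.035,-0.015,-0.4,0,0,0,-1],[-0.035,-0.015,-0.5,0,0,0,-1],[-0.035,-0.015,-0.55,0,0,0,-1],[-0.035,-0.015,-0.55,0,0,0,-1]]'
python3 -m creep '[[0,0,-0.06,0,0,0,-1],[0,0,-0.12,0,0,0,-1],[0,0,-0.18,0,0,0,-1],[0,0,-0.24,0,0,0,-1],[0,0,-0.28,0,0,0,-1],[0,0,-0.28,0,0,0,-1],[0,0,-0.28,0,0,0,-1],[0,0,-0.28,0,0,0,-1]]'
```

```text
t: 21.32
tool_pos: [0.4363, 0.0594, 0.051]
ee_rot: [[-0.983, -0.183, -0.002], [-0.183, 0.983, 0.0], [0.002, 0.0, -1.0]]
wrist_force: [-0.1, -0.5, -0.7]
opening: 0.0954
finger_force: 0.0
t: 21.98
tool_pos: [0.4368, 0.0594, 0.0297]
ee_rot: [[-0.983, -0.184, 0.0], [-0.184, 0.983, 0.0], [-0.0, 0.0, -1.0]]
wrist_force: [0.1, 0.3, 0.3]
opening: 0.0949
finger_force: 0.0
```

No contact. Grip and lift.

```bash
python3 -m creep '[[0,0,0,0,0,0,1],[0,0,0,0,0,0,1],[0,0,0,0,0,0,1],[0,0,0,0,0,0,1],[0,0,0,0,0,0,1],[0,0,0,0,0,0,1],[0,0,0,0,0,0,1],[0,0,0,0,0,0,1]]'
python3 -m creep '[[0,0,0.1,0,0,0,1],[0,0,0.2,0,0,0,1],[0,0,0.3,0,0,0,1],[0,0,0.4,0,0,0,1],[0,0,0.5,0,0,0,1],[0,0,0.6,0,0,0,1],[0,0,0.7,0,0,0,1],[0,0,0.8,0,0,0,1]]'
```

```text
t: 22.65
tool_pos: [0.4368, 0.0595, 0.0298]
ee_rot: [[-0.983, -0.184, 0.0], [-0.184, 0.983, 0.0], [-0.0, 0.0, -1.0]]
wrist_force: [-0.5, 2.5, 4.9]
opening: 0.085
finger_force: 30.0
t: 23.32
tool_pos: [0.4367, 0.0594, 0.0946]
ee_rot: [[-0.983, -0.184, 0.0], [-0.184, 0.983, 0.0], [-0.0, 0.0, -1.0]]
wrist_force: [0.5, 0.4, -2.6]
opening: 0.0847
finger_force: 30.0
```

```bash
python3 -m creep '[[-0.05,0.12,0,0,0,0,1],[-0.1,0.24,0,0,0,0,1],[-0.15,0.36,0,0,0,0,1],[-0.2,0.49,0,0,0,0,1],[-0.25,0.61,0,0,0,0,1],[-0.3,0.73,0,0,0,0,1],[-0.35,0.86,0,0,0,0,1],[-0.4,0.98,0,0,0,0,1]]'
python3 -m creep '[[-0.05,0.12,0,0,0,0,1],[-0.1,0.24,0,0,0,0,1],[-0.15,0.36,0,0,0,0,1],[-0.2,0.49,0,0,0,0,1],[-0.25,0.61,0,0,0,0,1],[-0.3,0.73,0,0,0,0,1],[-0.35,0.86,0,0,0,0,1],[-0.4,0.98,0,0,0,0,1]]'
python3 -m creep '[[0,0,-0.1,0,0,0,1],[0,0,-0.2,0,0,0,1],[0,0,-0.3,0,0,0,1],[0,0,-0.4,0,0,0,1],[0,0,-0.5,0,0,0,1],[0,0,-0.6,0,0,0,1],[0,0,-0.7,0,0,0,1],[0,0,-0.72,0,0,0,1]]'
python3 -m creep '[[0,0,-0.09,0,0,0,1],[0,0,-0.18,0,0,0,1],[0,0,-0.27,0,0,0,1],[0,0,-0.36,0,0,0,1],[0,0,-0.45,0,0,0,1],[0,0,-0.54,0,0,0,1],[0,0,-0.63,0,0,0,1],[0,0,-0.66,0,0,0,1]]'
```

```text
t: 23.98
tool_pos: [0.4042, 0.139, 0.0935]
ee_rot: [[-0.983, -0.184, -0.0], [-0.184, 0.983, 0.0], [0.0, 0.0, -1.0]]
wrist_force: [-0.1, -0.1, -2.7]
opening: 0.0851
finger_force: 30.0
t: 24.65
tool_pos: [0.3723, 0.2172, 0.0937]
ee_rot: [[-0.983, -0.184, -0.0], [-0.184, 0.983, 0.0], [-0.0, 0.0, -1.0]]
wrist_force: [-0.2, -0.0, -3.3]
opening: 0.085
finger_force: 30.0
t: 25.32
tool_pos: [0.3723, 0.2158, 0.0346]
ee_rot: [[-0.983, -0.183, -0.002], [-0.183, 0.983, -0.001], [0.002, -0.0, -1.0]]
wrist_force: [-0.2, 0.4, -3.1]
opening: 0.0849
finger_force: 30.0
t: 25.98
tool_pos: [0.3725, 0.2161, -0.0178]
ee_rot: [[-0.983, -0.183, -0.001], [-0.183, 0.983, -0.0], [0.001, -0.0, -1.0]]
wrist_force: [0.8, -0.0, -2.8]
opening: 0.0848
finger_force: 30.0
```

```bash
python3 -m creep '[[0,0,-0.02,0,0,0,1],[0,0,-0.04,0,0,0,1],[0,0,-0.06,0,0,0,1],[0,0,-0.06,0,0,0,1],[0,0,-0.06,0,0,0,-1],[0,0,-0.06,0,0,0,-1],[0,0,-0.06,0,0,0,-1],[0,0,-0.06,0,0,0,-1]]'
python3 -m creep '[[0,0,0,0,0,0,-1],[0,0,0,0,0,0,-1],[0,0,0.12,0,0,0,-1],[0,0,0.25,0,0,0,-1],[0,0,0.4,0,0,0,-1],[0,0,0.6,0,0,0,-1],[0,0,0.8,0,0,0,-1],[0,0,1,0,0,0,-1]]'
python3 -m creep '[[0,0,0.12,0,0,0,-1],[0,0,0.25,0,0,0,-1],[0,0,0.4,0,0,0,-1],[0,0,0.5,0,0,0,-1],[0,0.3,0.6,0,0,0,-1],[0,0.6,0.6,0,0,0,-1],[0,0.9,0.6,0,0,0,-1],[0,1,0.6,0,0,0,-1]]'
python3 -m creep '[[0,0.2,0,0,0,0,-1],[0,0.4,0,0,0,0,-1],[0,0.6,0,0,0,0,-1],[0,0.8,0,0,0,0,-1],[0,1,0,0,0,0,-1],[0,1,0,0,0,0,-1],[0,1,0,0,0,0,-1],[0,1,0,0,0,0,-1]]'
python3 - <<'E'
from h import *
np.set_printoptions(precision=3,suppress=True)
a=np.radians(10.6);ex=np.array([np.cos(a),np.sin(a),0]);ey=np.array([-np.sin(a),np.cos(a),0]);O=np.array([.482,-.043,0])
for n in("top","side"):
    im=ctrl.get_image(n);cv2.imwrite(f"pics/end_{n}.png",im[:,:,::-1])
    print(n,"yellow",[cv2.boundingRect(c) for c in big(mask(im,18,32),3)])
    m=cv2.inRange(cv2.cvtColor(im,cv2.COLOR_RGB2HSV),(0,0,110),(180,90,255))
    for c in big(m,100):
        A=cv2.contourArea(c)
        if 150<A<4000:
            r=cv2.minAreaRect(c)
            for z in(.03,.06):
                X=plane(n,r[0],z);q=np.array([(X-O)@ex,(X-O)@ey])
                if -.2<q[0]<.25 and abs(q[1])<.4: print(n,z,A,np.round(r[0]),np.round(r[1]),q)
E
```

```text
t: 26.65
tool_pos: [0.3729, 0.2163, -0.0213]
ee_rot: [[-0.983, -0.183, 0.0], [-0.183, 0.983, 0.0], [-0.001, 0.0, -1.0]]
wrist_force: [0.1, 0.8, 0.2]
opening: 0.095
finger_force: 0.0
t: 27.32
tool_pos: [0.3726, 0.2161, 0.0592]
ee_rot: [[-0.983, -0.183, -0.0], [-0.183, 0.983, -0.0], [0.0, 0.0, -1.0]]
wrist_force: [1.1, 0.7, 0.2]
opening: 0.095
finger_force: 0.0
t: 27.98
tool_pos: [0.3729, 0.2984, 0.1066]
ee_rot: [[-0.983, -0.184, 0.001], [-0.184, 0.983, 0.001], [-0.001, 0.001, -1.0]]
wrist_force: [-0.1, 0.4, 0.3]
opening: 0.095
finger_force: 0.0
t: 28.65
tool_pos: [0.3725, 0.3753, 0.1062]
ee_rot: [[-0.983, -0.184, -0.001], [-0.184, 0.983, -0.001], [0.001, -0.001, -1.0]]
wrist_force: [0.1, 1.5, 0.4]
opening: 0.0945
finger_force: 0.0
top yellow [(402, 303, 37, 29), (264, 176, 135, 58), (212, 157, 25, 33)]
side yellow [(209, 330, 44, 52), (281, 161, 107, 112), (309, 126, 29, 25)]
```

Gate boxes equal the starting ones, so the gate is shut. Check the sleeves numerically, within the tray and catch outlines.

Run:
```python
from h import *
np.set_printoptions(precision=3,suppress=True)
a=np.radians(10.6);ex=np.array([np.cos(a),np.sin(a),0]);ey=np.array([-np.sin(a),np.cos(a),0]);O=np.array([.482,-.043,0])
W=lambda x,y,z:O+ex*x+ey*y+[0,0,z]
R={"tray":[W(x,y,.03) for x,y in((-.16,.2),(.04,.2),(.04,.35),(-.16,.35))],
"catch":[W(x,y,.045) for x,y in((.115,-.175),(.192,-.175),(.192,.175),(.115,.175))],
"deck":[W(x,y,.057-.176*x) for x,y in((-.09,-.18),(.1,-.18),(.1,.18),(-.09,.18))]}
for n in("top","side"):
    im=cv2.imread(f"pics/end_{n}.png")[:,:,::-1].copy();m=cv2.inRange(cv2.cvtColor(im,cv2.COLOR_RGB2HSV),(0,0,125),(180,70,255))
    m0=m
    for k,c in R.items():
        roi=np.zeros(m.shape,np.uint8);cv2.fillPoly(roi,[np.int32([proj(n,p) for p in c])],255)
        for c in big(m0&roi,5):
            A=cv2.contourArea(c)
            if A>60:
                r=cv2.minAreaRect(c);X=plane(n,r[0],.03 if k=="tray" else .055)
                print(n,k,A,np.round(r[0]),np.round(r[1]),(X-O)@ex,(X-O)@ey)
o=cv2.imread("pics/top0.png");e=cv2.imread("pics/end_top.png")
print("ring diff",np.abs(o[135:172,392:430].astype(int)-e[135:172,392:430]).mean())
```

```text
top tray 439.0 [239. 268.] [15. 33.] -0.06628875915110152 0.27784047495830494
top catch 388.0 [319. 160.] [14. 31.] 0.1729171019966038 0.006287792975614926
top catch 369.5 [358. 152.] [13. 31.] 0.17357212962133323 -0.10259951993157707
side tray 412.0 [241. 167.] [28. 18.] -0.06449554210090827 0.28366557800740183
side catch 417.5 [394. 221.] [35. 13.] 0.16825966539361614 -0.09329040884052384
side catch 351.0 [367. 191.] [31. 13.] 0.16772550853648907 0.016553206225458084
side catch 63.0 [409. 250.] [ 3. 30.] 0.14707877384467988 -0.1742891244710066
ring diff 7.897107633949739
```

```bash
python3 -c "
from cell import ctrl
print(ctrl.close_job())"
```

```text
the job is handed in; nothing more can be done
None
```

The job is handed in: the two sound sleeves are in the green catch, the flat one is in the red tray, and the gate is shut on its stop; I never moved the arm near the ring gauge, though a rough before/after image check on it was inconclusive.

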